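Push the filter tube home in the counter-top water filter

TASK

Take the long filter tube out of the wooden rack, lower it foot first through the guide ring of the water filter and push it into the push-fit collet, past the stiff seal, until it bottoms; then let go, leaving it upright and fully home. Leave the short tube in its place in the rack, and do not knock over or shove the salt dish or the mill.

Things in the scene. Friction and masses are not known exactly. Their poses are not given: they have to be found in the camera images.
- long_tube: Filter tube to be fitted: rigid, white, 175 mm long, 24 mm diameter, upright in one of the rack's holes. Origin: centre of its foot (lower end); z along the tube to the cap. Foot tapered: 16 mm across, full 24 mm from 7 mm up. Top 12 mm: grey cap, 28 mm diameter. A thin grey line 42 mm above the foot lies level with the collet's mouth when the tube is home. 60 to 130 g.
- short_tube: The spare that stays in the other hole of the rack: same shape and diameters, but only 110 mm long. Origin: centre of its foot; z up along the tube.
- rack: Fixed light wooden block, 70 (its x) by 170 (its y) by 45 mm high, with two upright holes, 27 mm wide, 35 mm deep, at y = +42 and -42 mm. The tubes stand on the hole floors, 10 mm above the worktop (tops at 185 and 120 mm). Origin: centre of its underside. Which hole holds which tube varies; the rack may stand left or right of the filter.
- filter_stand: Fixed water filter. Grey foot 130 by 140 mm, top at 28 mm; on it the upright collet, a white ribbed housing with a narrower grey collar, mouth up. A steel column, 16 mm thick, 131 mm high, 52 mm from the collet's axis on the stand's +x side, carries the guide ring above the collet. Origin: on the collet's axis at worktop level; z up.
- guide_ring (a point): Centre of the steel guide ring's upper face, 120 mm above the worktop, on the collet's axis. The ring is 10 mm high, 36 mm inside and 48 mm outside diameter; the tube passes down through it to the collet.
- collet_mouth (a point): Centre of the collet's mouth, 76 mm above the worktop. Bore 26 mm wide, 42 mm deep. Four sprung rubber lips 12 mm below the mouth are the seal: they narrow it to 20 mm, and the tube must be pushed through them with about 10 to 15 N. The drag stays about as strong all the way down, so the tube stays where it is left until pushed to the bottom.
- seat (a point): Centre of the collet's floor, 34 mm above the worktop, where the foot of the tube rests when it is fully home.
- salt_dish: Loose small metal dish, 72 mm across, 35 mm high, near the front edge. Origin: centre of its underside. A bystander.
- mill: Loose small mill, 44 mm across, 90 mm high, behind the work. Origin: centre of its underside. A bystander.
There are look-alikes about, which are no part of the job. Leave any purple look-alike of the long_tube alone. What is shaped like the short_tube but red is not meant.

How it is judged:
At the end, for the whole second after the job is handed in: The long tube stands upright (within 0.08 rad) in the collet, its foot within 4 mm of the seat in height and 4 mm sideways, at rest and released; the short tube still stands upright (within 0.2 rad) in its hole in the rack, within 20 mm of where it was (z of long_tube in the frame of seat between -0.004 and 0.004 m and horizontal distance between long_tube and seat below 0.004 m and angle between long_tube's own z axis and vertical below 0.08 rad and linear speed of long_tube below 0.02 m/s and distance of short_tube from where it was at the start of the episode below 0.02 m and angle between short_tube's own z axis and vertical below 0.2 rad); the robot touches nothing.
It fails at once if the salt dish is shoved more than 40 mm or tipped (distance of salt_dish from where it was at the start of the episode above 0.04 m or angle between salt_dish's own z axis and vertical above 0.5 rad).
It fails at once if the mill is shoved more than 40 mm or knocked over (distance of mill from where it was at the start of the episode above 0.04 m or angle between mill's own z axis and vertical above 0.5 rad).
It fails at once if the short tube is lifted out of the rack (distance of short_tube from where it was at the start of the episode above 0.045 m).
It also fails if it takes over 54 s, if anything falls off the work surface, if the arm or the gripper's body presses on something with over 40 N, if the wrist force passes 120 N, or if a joint passes its speed limit or range.

ROBOT

A 6-joint arm with a two-finger parallel gripper is mounted at the origin on a cart in front of the work surface, level with it; the furniture and walls round the work are solid. World frame = base frame: x ahead of the robot, y to its left, z up, the work surface at z = 0. Lengths are in m, angles in rad, forces in N, time in s.
With the tool pointing down it reaches from about 0.3 to 0.875 m from the base axis. Payload 6.4 kg.
Tool frame: the origin (TCP) lies on the mounting face of the last link; the fingertips stand 173 mm ahead of it and the grasp point (between the pads) lies 155 mm ahead of it (arm.tip_reach is the distance from the TCP to the fingertips, in m); z points along the fingers, y is the line along which they close (so a half turn about z gives the same grasp; the last joint's range is limited). The gripper opens to 85 mm and grips with 20 to 120 N. Pads are 22 mm wide; open, the fingers measure 114 mm over their backs; the gripper's body (76 mm by 85 mm) begins 54 mm behind the grasp point. The pads swing forward as they close: fully open they stand 13 mm farther back than shut.
Start: joints at [0.899, 0.181, 1.607, -0, 1.354, -0.206], TCP at [0.258, 0.514, 0.405] pointing down, gripper open.
Joint ranges: [-2.99, 2.99], [-0.89, 2.07], [0.3, 2.58], [-1.14, 4.28], [0, 2.63], [-3.12, 3.12]. Speed limits (rad/s): [2.57, 2.57, 3.01, 3.14, 3.14, 3.14].

INTERFACE

Orientations are given as [roll, pitch, yaw] about the fixed x, y, z axes, in that order (R = Rz(yaw) Ry(pitch) Rx(roll)).
In Python, from cell import arm gives the robot as it stands.
- The arm moves only by the tool move_arm, never from a script. Its argument "steps" is a list of rows, each a list of 5 numbers: the shift along the tool's x, y, z in cm, then the turn about the tool's z in degrees, then the opening, from 0 (shut) to 1 (fully open). In form: [[x, y, z, roll, grip], ...]. A call has 1 to 5 rows; each row shifts and turns the commanded pose from where the row before left it, along the tool's axes as they then stand; what a row does not reach is not made up. A row lasts 1/8 s, in which the tool goes at most 62.5 mm and 10.7 degrees, less where a joint would pass 70% of its speed; a pose out of reach is approached as far as the arm can. A call is refused whole if a number of a shift passes 6.25 or a number of a turn 10.7, either way. A call with a gripper value outside its range is refused whole. The fingers move at their own pace and stop on an object; "newtons" is the grip in N (left out, the last holds). Time passes only in rows, so rows that do not move let the fingers close. It gives the time, the measured TCP pose, the force, the opening and the grip force at its end, in the units of the state.
- arm.get_obs(): the state, without advancing time (a new reading comes with each control period).
- arm.capture(name): name is "side" or "top"; returns a dict with "frame" (400x640x3 uint8, red, green, blue), "K" (3x3 intrinsics, pixels), "eye" and "rotation" of the camera in the world. Camera axes: x right, y down, z forward; pixel columns grow to the right and rows downward; lengths in m; the calibration is good to about 2 mm. A picture is of the moment at which its call begins. There is no depth.
- arm.close_job(): hands the job in; it is judged then, once.
The state is a dict: "t": time; "q": joint angles; "qvel": joint speeds; "tau": joint torques, N m; "tcp_pos": TCP position; "orientation": TCP orientation; "contact_force": force on the tool from outside, world axes, zero at the start; "moment": the same for the moment, N m; "gripper_width": finger opening in m; "grasp_force": force on a finger pad.
Only numpy, scipy, OpenCV 4.12 (cv2) and the standard library are available. Lean on these libraries where they do the work, as an engineer would, in place of code of your own. Each camera call takes 0.05 s, during which the arm holds its last target. There are 200 camera calls.

## Working session

There is one attempt and no reset: what is moved stays moved. The work goes in short steps, Python scripts to look and compute and a tool call to move; the robot and the scene stay as the last step left them, time stands still between calls to the robot, and variables do not carry over. Pictures are saved under pics/ and viewed, at most 10 in all, crops included, and the job is handed in when it is done.

Besides the shell and the picture viewer there is one more tool, called after "Call:" as a command line: name --pt "numbers of a row" for each row, then --argument value for the rest. move_arm: Moves the arm, as the interface text tells. Its arguments: {"type":"object","properties":{"steps":{"type":"array"},"newtons":{"type":"number"}},"required":["steps"]}

```bash
mkdir -p pics; cat > h.py <<'E'
import numpy as np,cv2
from cell import arm
def snap(cam,name):
    c=arm.capture(cam); cv2.imwrite(f'pics/{name}.png',c['frame'][:,:,::-1]); np.savez(f'pics/{name}.npz',**c); return c
def px(name,u,v,z):
    c=np.load(f'pics/{name}.npz'); d=c['rotation']@np.linalg.solve(c['K'],[u,v,1.]); e=c['eye']; return e+d*(z-e[2])/d[2]
def proj(name,p):
    c=np.load(f'pics/{name}.npz'); q=c['K']@(c['rotation'].T@(np.array(p)-c['eye'])); return q[:2]/q[2]
E
python3 - <<'E'
from h import *
for n in('top','side'):
    c=snap(n,n+'0'); print(c['eye'],c['rotation'].round(3).tolist(),c['K'].round(1).tolist())
o=arm.get_obs(); print(o)
E
```

```text
[ 0.52097393 -0.05374628  1.17941844] [-3.043, 0.01, -1.6] [[396.3, 0.0, 314.6], [0.0, 396.3, 200.5], [0.0, 0.0, 1.0]]
[ 0.574361   -1.05008508  0.70512786] [-2.103, 0.024, -0.059] [[442.3, 0.0, 321.1], [0.0, 442.3, 203.2], [0.0, 0.0, 1.0]]
{'t': 0.1, 'q': array([ 8.98725390e-01,  1.81500779e-01,  1.60789037e+00,  7.57093526e-06,
        1.35379349e+00, -2.06284382e-01]), 'qvel': array([ 0.00102208, -0.00275549, -0.00195746,  0.00101359, -0.00025648,
       -0.000534  ]), 'tau': array([ 1.66715836e-04, -4.45879519e+01, -3.52236414e+01, -2.23697634e-04,
        4.22129538e-03, -2.19437652e-05]), 'tcp_pos': array([0.25808416, 0.51358278, 0.40386341]), 'orientation': array([-3.14003594e+00, -3.33309572e-04,  2.67580420e+00]), 'contact_force': array([ 0.33253176, -0.35710131, -0.34128812]), 'moment': array([-0.00865869,  0.00252801,  0.04359738]), 'grasp_force': 0.0, 'gripper_width': 0.08515233255163288}
```

View pics/top0.png

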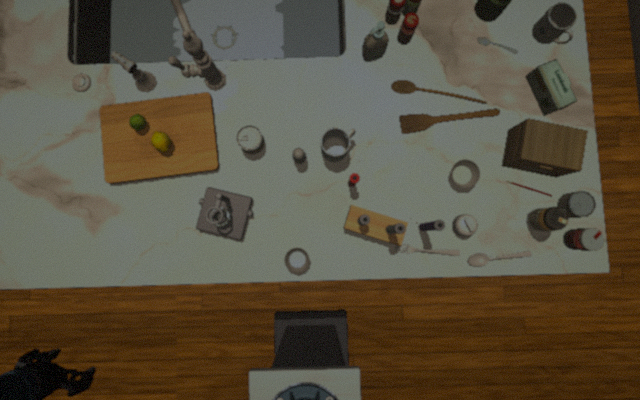

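View pics/side0.png

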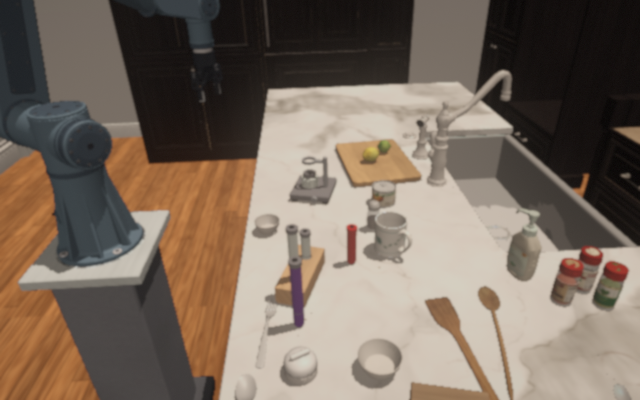

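The top view has the filter at about (225,213), the rack at (375,225) with caps near (364,219) and (395,229), and the purple look-alike at (432,226). The side view has two white tubes with caps near (292,230) and (305,234). Next I'll enlarge both.

```bash
python3 - <<'E'
s=open('h.py').read()
s=s.replace("from cell import arm","from cell import arm\nfrom scipy.spatial.transform import Rotation as Ro")
s=s.replace("np.savez(f'pics/{name}.npz',**c)","c['rotation']=(Ro.from_euler('xyz',c['rotation']).as_matrix() if np.shape(c['rotation'])==(3,) else c['rotation']); np.savez(f'pics/{name}.npz',**c)")
s+='''
def crop(name,x,y,w,h,k):
    return cv2.resize(cv2.imread(f'pics/{name}.png')[y:y+h,x:x+w],None,fx=k,fy=k,interpolation=cv2.INTER_CUBIC)
'''
open('h.py','w').write(s)
from h import *
snap('top','t1');snap('side','s1')
a=crop('t1',190,180,80,70,5);b=crop('t1',340,190,80,70,5)
c=crop('s1',270,140,80,50,5); d=crop('s1',260,215,80,50,5)
cv2.imwrite('pics/c1.png',np.clip(np.vstack([np.hstack([a,b]),np.hstack([c,d])])*1.3,0,255).astype('uint8'))
print(px('t1',225,213,.12),px('t1',375,225,.045),proj('s1',px('t1',225,213,.12)))
for p in((364,219),(395,229)):
  for z in(.185,.12):
    P=px('t1',*p,z);print(p,z,P,proj('s1',P))
E
```

```text
[0.59913465 0.19553457 0.12      ] [ 0.55770259 -0.21565879  0.045     ] [309.94856921 162.38373203]
(364, 219) 0.185 [ 0.56898252 -0.16880974  0.185     ] [301.72370656 204.55632535]
(364, 219) 0.12 [ 0.57212059 -0.17633084  0.12      ] [304.37039194 229.66840617]
(395, 229) 0.185 [ 0.54174177 -0.2451201   0.185     ] [289.86109586 223.12667526]
(395, 229) 0.12 [ 0.54309925 -0.25762922  0.12      ] [292.21239447 250.82892749]
```

View pics/c1.png

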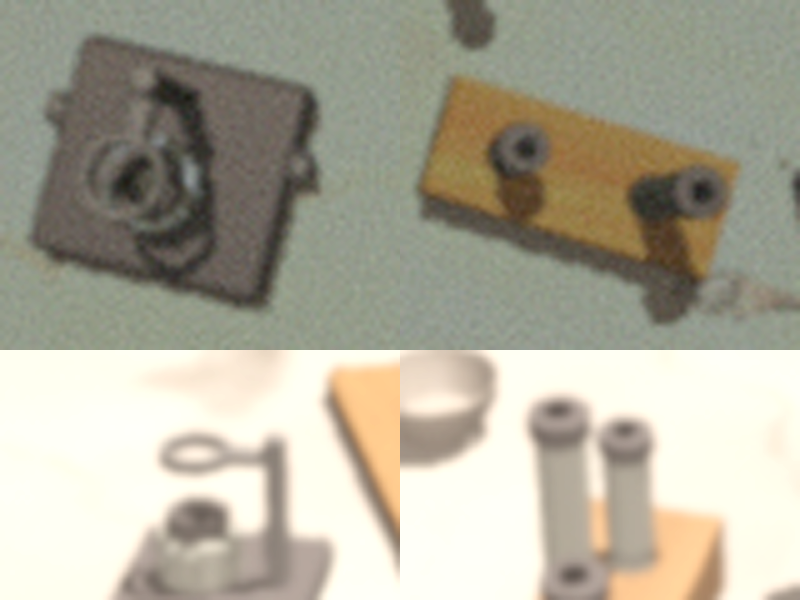

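```bash
cat >> h.py <<'E'
def tri(a,ua,b,ub):
    L=[];
    for n,uv in((a,ua),(b,ub)):
        c=np.load(f'pics/{n}.npz'); d=c['rotation']@np.linalg.solve(c['K'],[*uv,1.]); d/=np.linalg.norm(d); L.append((c['eye'],np.eye(3)-np.outer(d,d)))
    return np.linalg.solve(sum(P for e,P in L),sum(P@e for e,P in L))
E
python3 - <<'E'
from h import *
T=lambda x,y:(190+x/5-.4,180+y/5-.4)
U=lambda x,y:(340+(x-400)/5-.4,190+y/5-.4)
S=lambda x,y:(270+x/5-.4,140+(y-350)/5-.4)
V=lambda x,y:(260+(x-400)/5-.4,215+(y-350)/5-.4)
print('long',px('t1',*U(698,190),.185),tri('t1',U(698,190),'s1',V(558,410)))
print('short',px('t1',*U(523,148),.12),tri('t1',U(523,148),'s1',V(625,432)))
R=np.array([px('t1',*U(*p),.045) for p in((455,75),(738,162),(705,278),(420,190))]);print('rack',R.round(3),R.mean(0),[np.linalg.norm(R[i]-R[i-1]).round(3) for i in range(4)])
print('ring',px('t1',*T(130,183),.12),tri('t1',T(130,183),'s1',S(195,452)), px('s1',*S(195,452),.12))
print('col',px('t1',*T(145,75),.131),tri('t1',T(145,75),'s1',S(275,440)))
F=np.array([px('t1',*T(*p),.028) for p in((95,38),(315,92),(260,305),(36,242))]);print('foot',F.round(3),F.mean(0),[np.linalg.norm(F[i]-F[i-1]).round(3) for i in range(4)])
print('purple',tri('t1',(440,223),'s1',(296,262)),px('t1',440,223,.175))
print('dish',px('t1',297,260,.035),'mill',px('t1',299,156,.09))
E
```

```text
long [ 0.54492553 -0.25576152  0.185     ] [ 0.54474468 -0.25615233  0.18312537]
short [ 0.57157111 -0.17684221  0.12      ] [ 0.57211593 -0.17721098  0.11673694]
rack [[ 0.618 -0.148  0.045]
 [ 0.564 -0.308  0.045]
 [ 0.498 -0.286  0.045]
 [ 0.553 -0.126  0.045]] [ 0.55825747 -0.21690195  0.045     ] [np.float64(0.069), np.float64(0.169), np.float64(0.069), np.float64(0.169)]
ring [0.59127646 0.22086034 0.12      ] [0.59363625 0.22199742 0.11588657] [0.59556957 0.2134637  0.12      ]
col [0.64803858 0.20974071 0.131     ] [0.64712531 0.21067429 0.12712699]
foot [[0.683 0.265 0.028]
 [0.648 0.136 0.028]
 [0.524 0.17  0.028]
 [0.565 0.3   0.028]] [0.60495817 0.2175288  0.028     ] [np.float64(0.124), np.float64(0.134), np.float64(0.128), np.float64(0.136)]
purple [ 0.55349271 -0.36261384  0.17015272] [ 0.5537587  -0.36111362  0.175     ]
dish [0.46458856 0.01001613 0.035     ] mill [ 0.75485577 -0.00566164  0.09      ]
```

Triangulation checks out: long tube at (0.545,-0.256) with its top at 0.183, rack 70×169 mm, holes 83 mm apart, ring near (0.593,0.221). I'll move over the long tube at the current height.

Call:
move_arm --pt "-4 -3.7 0 0 1" --pt "-4 -3.7 0 0 1" --pt "-4 -3.7 0 0 1" --pt "-4 -3.7 0 0 1" --pt "-4 -3.7 0 0 1"

```text
t: 0.82
tcp_pos: [0.354, 0.2571, 0.4047]
orientation: [3.141, 0.0, 2.676]
contact_force: [1.0, 0.3, 0.6]
gripper_width: 0.0853
grasp_force: 0.0
```

Call:
move_arm --pt "-4 -3.7 0 0 1" --pt "-4 -3.7 0 0 1" --pt "-4 -3.7 0 0 1" --pt "-4 -3.7 0 0 1" --pt "-4 -3.7 0 0 1"

```text
t: 1.45
tcp_pos: [0.4497, 0.0017, 0.4048]
orientation: [3.141, 0.0, 2.675]
contact_force: [0.5, 0.5, 0.5]
gripper_width: 0.0856
grasp_force: 0.0
```

Call:
move_arm --pt "-4 -3.7 0 0 1" --pt "-4 -3.7 0 0 1" --pt "-4 -3.7 0 0 1" --pt "-4 -3.7 0 0 1" --pt "-4 -3.7 0 0 1"

```text
t: 2.08
tcp_pos: [0.5454, -0.2534, 0.4045]
orientation: [3.141, -0.0, 2.676]
contact_force: [-0.2, -0.3, -0.2]
gripper_width: 0.0854
grasp_force: 0.0
```

```bash
cat >> h.py <<'E'
def delta(p):
    o=arm.get_obs(); R=Ro.from_euler('xyz',o['orientation']).as_matrix()
    print('t',o['t'],'tcp',o['tcp_pos'].round(4),'rpy',o['orientation'].round(4),'F',o['contact_force'].round(1),'w',o['gripper_width'].round(4),'tool cm',(R.T@(np.array(p)-o['tcp_pos'])*100).round(2))
E
python3 - <<'E'
from h import *
delta([.5447,-.2562,.306])
snap('top','t2');snap('side','s2')
a=crop('t2',340,170,130,90,6)
cv2.imwrite('pics/c2.png',np.clip(a*1.4,0,255).astype('uint8'))
E
```

```text
Traceback (most recent call last):
  File "h.py", line 20, in delta
    print('t',o['t'],'tcp',o['tcp_pos'].round(4),'rpy',o['orientation'].round(4),'F',o['contact_force'].round(1),'w',o['gripper_width'].round(4),'tool cm',(R.T@(np.array(p)-o['tcp_pos'])*100).round(2))
                                                                                                                     ^^^^^^^^^^^^^^^^^^^^^^^^
AttributeError: 'float' object has no attribute 'round'
```

Call:
move_arm --pt "-0.1 -0.3 3 0 1" --pt "0 0 3 0 1" --pt "0 0 2.5 0 1" --pt "0 0 1.4 0 1" --pt "0 0 0 0 1"

```text
t: 2.7
tcp_pos: [0.5443, -0.2545, 0.3047]
orientation: [3.141, -0.002, 2.676]
contact_force: [-0.8, 0.4, 0.4]
gripper_width: 0.0852
grasp_force: 0.0
```

```bash
sed -i "s/o\['gripper_width'\].round(4)/round(o['gripper_width'],4)/" h.py
python3 - <<'E'
from h import *
delta([.5447,-.2562,.306])
snap('top','t2');snap('side','s2')
a=crop('t2',350,180,100,75,4);b=crop('s2',250,170,100,100,4)
cv2.imwrite('pics/c2.png',np.clip(np.hstack([np.vstack([a,np.zeros((100,400,3))]),b])*1.4,0,255).astype('uint8'))
E
```

```text
t 2.7 tcp [ 0.5443 -0.2545  0.3047] rpy [ 3.1412e+00 -2.2000e-03  2.6759e+00] F [-0.8  0.4  0.4] w 0.0852 tool cm [-0.11 -0.14 -0.13]
```

View pics/c2.png

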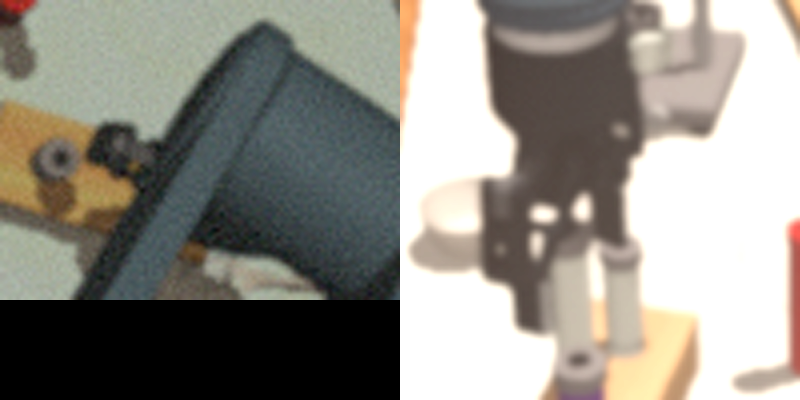

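The side view shows the open fingers straddling the long tube just below its cap at crop (570,240), with the short tube clear of them. I'll close.

Call:
move_arm --pt "-0.1 -0.1 0 0 0" --pt "0 0 0 0 0" --pt "0 0 0 0 0" --pt "0 0 0 0 0" --pt "0 0 0 0 0" --newtons 70

```text
t: 3.42
tcp_pos: [0.5451, -0.2563, 0.3061]
orientation: [-3.141, 0.001, 2.676]
contact_force: [-1.2, -0.8, 2.8]
gripper_width: 0.0232
grasp_force: 68.5
```

Call:
move_arm --pt "0 0 0 0 0" --pt "0 0 0 0 0" --pt "0 0 0 0 0"

```text
t: 3.8
tcp_pos: [0.5451, -0.2563, 0.3061]
orientation: [-3.141, 0.001, 2.676]
contact_force: [-1.9, -0.3, 5.8]
gripper_width: 0.0229
grasp_force: 68.8
```

Call:
move_arm --pt "0 0 -1 0 0" --pt "0 0 -2 0 0" --pt "0 0 -3 0 0" --pt "0 0 -4 0 0" --pt "0 0 -4 0 0"

```text
t: 4.42
tcp_pos: [0.5449, -0.2555, 0.448]
orientation: [3.141, -0.0, 2.676]
contact_force: [0.4, 0.4, -0.8]
gripper_width: 0.0228
grasp_force: 68.5
```

```bash
python3 - <<'E'
from h import *
delta([.593,.221,.446])
snap('side','s3')
cv2.imwrite('pics/c3.png',np.clip(crop('s3',230,130,130,130,4)*1.2,0,255).astype('uint8'))
E
```

```text
t 4.425 tcp [ 0.5449 -0.2555  0.448 ] rpy [ 3.1406e+00 -1.0000e-04  2.6760e+00] F [ 0.4  0.4 -0.8] w 0.0228 tool cm [17.09 44.74  0.25]
```

View pics/c3.png

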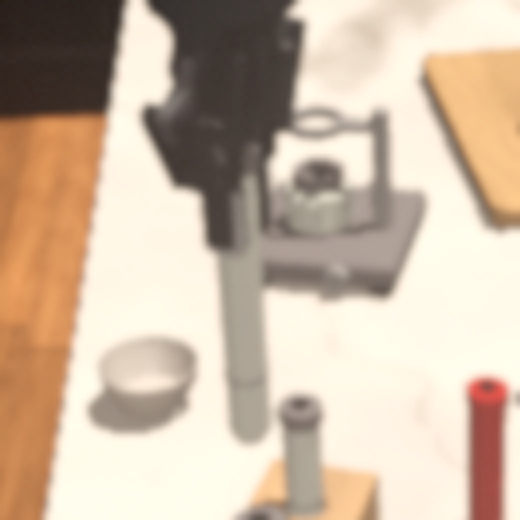

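The tube is held upright and out of the rack, foot at crop (250,432), and the short tube is still in its hole. Now to carry it to the filter.

Call:
move_arm --pt "1.7 4.4 0 0 0" --pt "1.7 4.5 0 0 0" --pt "1.7 4.5 0 0 0" --pt "1.7 4.5 0 0 0" --pt "1.7 4.5 0 0 0"

```text
t: 5.1
tcp_pos: [0.5694, -0.0158, 0.4468]
orientation: [3.141, 0.0, 2.676]
contact_force: [1.0, -0.3, -0.4]
gripper_width: 0.0231
grasp_force: 68.6
```

Call:
move_arm --pt "1.7 4.5 0 0 0" --pt "1.7 4.5 0 0 0" --pt "1.7 4.5 0 0 0" --pt "1.7 4.5 0 0 0" --pt "1.7 4.3 0 0 0"

```text
t: 5.72
tcp_pos: [0.5935, 0.2217, 0.4468]
orientation: [3.141, -0.0, 2.676]
contact_force: [-0.3, 0.7, -1.1]
gripper_width: 0.0232
grasp_force: 68.6
```

Call:
move_arm --pt "0 0 0 0 0" --pt "0 0 0 0 0"

```text
t: 5.98
tcp_pos: [0.5936, 0.2198, 0.4461]
orientation: [-3.141, -0.0, 2.677]
contact_force: [0.1, -0.5, -1.0]
gripper_width: 0.0232
grasp_force: 68.7
```

```bash
python3 - <<'E'
from h import *
delta([.593,.221,.446])
o=arm.get_obs()['tcp_pos'];print(proj('s3',[.5449,-.2555,.152]))
snap('side','s4');snap('top','t4')
print(proj('s4',[o[0],o[1],o[2]-.296]),proj('s4',[o[0],o[1],o[2]-.254]))
cv2.imwrite('pics/c4.png',np.clip(np.hstack([crop('s4',270,110,80,80,5),crop('t4',180,170,80,80,5)])*1.2,0,255).astype('uint8'))
E
```

```text
t 5.975 tcp [0.5936 0.2198 0.4461] rpy [-3.1415e+00 -1.0000e-04  2.6766e+00] F [ 0.1 -0.5 -1. ] w 0.0232 tool cm [0.11 0.08 0.01]
[292.20281521 238.34731309]
[307.53629154 150.34393476] [306.99835261 137.69563621]
```

View pics/c4.png

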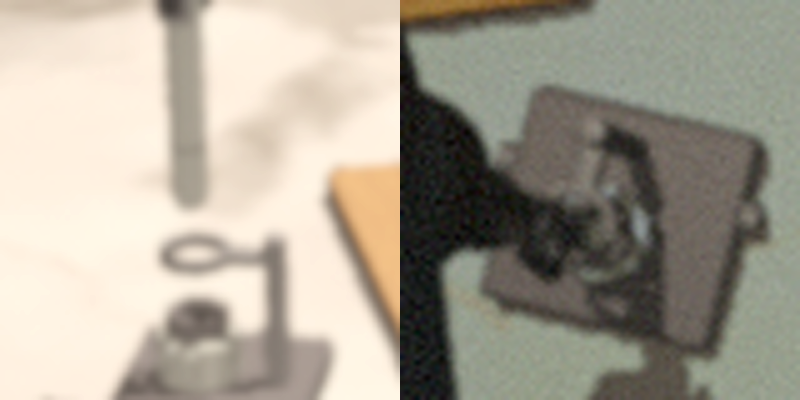

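The foot is at crop (188,203), where the projection puts it. The ring centre in the side view is near crop (195,253). I'll overlay model circles to refine the collet axis.

```bash
python3 - <<'E'
from h import *
def ov(n,x,y,w,h,k,P):
    a=np.clip(crop(n,x,y,w,h,k)*1.2,0,255).astype('uint8')
    t=np.linspace(0,2*np.pi,60)
    for r,z,c in((.024,.12,(0,0,255)),(.018,.12,(0,255,255)),(.013,.076,(255,0,0))):
        pts=np.array([(proj(n,[P[0]+r*np.cos(s),P[1]+r*np.sin(s),z])+.5-[x,y])*k for s in t])
        cv2.polylines(a,[pts.round().astype(int)],True,c,1)
    return a
P=(.5945,.220)
for n,uv,z in(('s4',(308.7,160.2),.118),('s4',(309.2,173.6),.076)):
    for x in(.59,.595,.6): print(n,z,x,proj(n,[x,.22,z]),uv)
for y in(.215,.22,.225): print(y,proj('s4',[.594,y,.118]),proj('t1',[.594,y,.12]))
cv2.imwrite('pics/c5.png',np.hstack([ov('s1',290,145,40,50,10,P),ov('t1',200,192,40,50,10,P)]))
E
```

```text
s4 0.118 0.59 [306.78470563 159.78642949] (308.7, 160.2)
s4 0.118 0.595 [308.37199376 159.71279342] (308.7, 160.2)
s4 0.118 0.6 [309.95884165 159.63917777] (308.7, 160.2)
s4 0.076 0.59 [307.31152958 171.76472332] (309.2, 173.6)
s4 0.076 0.595 [308.87482548 171.69056061] (309.2, 173.6)
s4 0.076 0.6 [310.43769432 171.61641815] (309.2, 173.6)
0.215 [308.1076409  160.39771337] [217.77446581 215.12243805]
0.22 [308.05457136 159.727519  ] [215.91558009 215.17712886]
0.225 [308.00182905 159.06145708] [214.05682373 215.23181587]
```

View pics/c5.png

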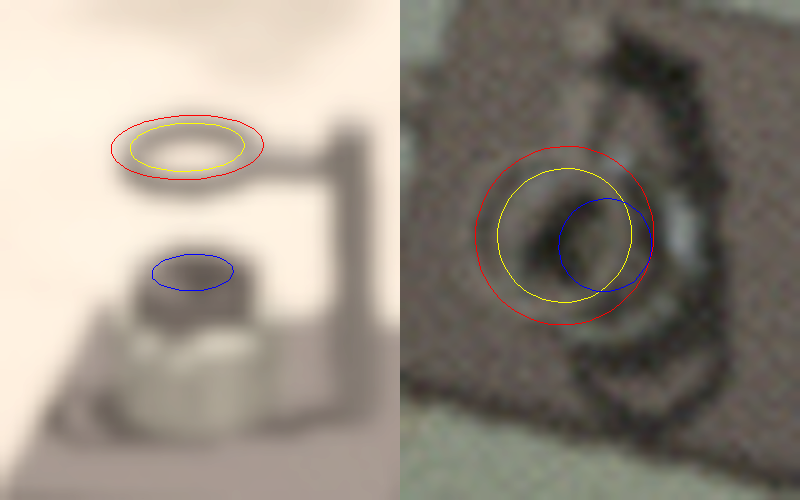

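The overlay fits well: the ring and collet agree to within about 2 mm, with x about 1 mm further out. I'll lower the tube through the ring to just above the collet mouth.

Call:
move_arm --pt "-0.1 0 1.5 0 0" --pt "0 0 1.5 0 0" --pt "0 0 1.2 0 0" --pt "0 0 1.2 0 0" --pt "0 0 1 0 0"

```text
t: 6.7
tcp_pos: [0.5947, 0.2194, 0.3807]
orientation: [-3.141, -0.001, 2.676]
contact_force: [0.1, 1.8, -0.2]
gripper_width: 0.023
grasp_force: 68.8
```

Call:
move_arm --pt "0 0 0 0 0"

```text
t: 6.82
tcp_pos: [0.5945, 0.2193, 0.3803]
orientation: [-3.141, -0.002, 2.676]
contact_force: [-0.9, 1.5, -1.7]
gripper_width: 0.023
grasp_force: 68.6
```

```bash
python3 - <<'E'
from h import *
delta([.595,.220,.381])
snap('side','s5');snap('top','t5')
cv2.imwrite('pics/c6.png',np.clip(np.hstack([crop('s5',290,145,40,50,10),crop('t5',200,192,40,50,10)])*1.2,0,255).astype('uint8'))
E
```

```text
t 6.825 tcp [0.5945 0.2193 0.3803] rpy [-3.1406e+00 -1.8000e-03  2.6760e+00] F [-0.9  1.5 -1.7] w 0.023 tool cm [-0.01  0.08 -0.07]
```

View pics/c6.png

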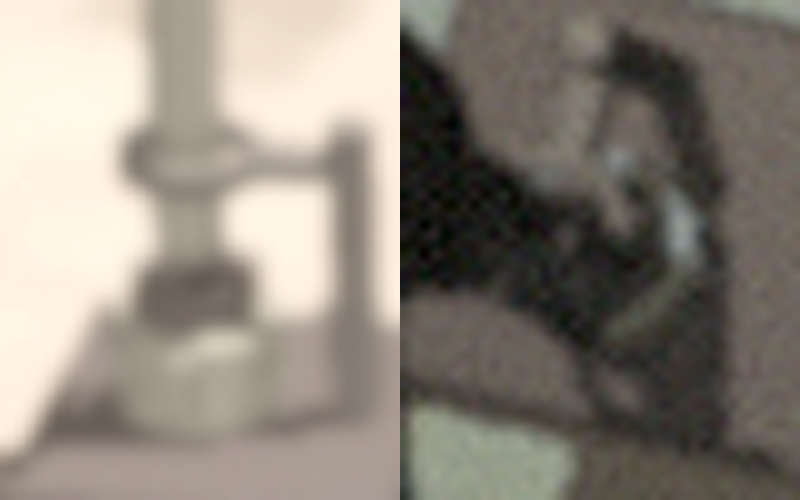

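The tube is through the ring with small forces. In the side view it is at crop x≈190 against the collar at 196, so I'll shift about 1.5 mm in +x and enter the mouth.

Call:
move_arm --pt "-0.1 0.15 0.3 0 0" --pt "0 0 0.5 0 0" --pt "0 0 0.5 0 0" --pt "0 0 0.5 0 0" --pt "0 0 0 0 0"

```text
t: 7.55
tcp_pos: [0.5972, 0.2206, 0.3678]
orientation: [3.137, 0.004, 2.676]
contact_force: [-1.4, 4.3, 7.1]
gripper_width: 0.0233
grasp_force: 69.7
```

Contact force is (−1.4, +4.3, +7.1) N: the rim is pushing the taper toward +y. I'll shift that way.

Call:
move_arm --pt "0.1 0.1 -0.3 0 0" --pt "0.1 0.1 0 0 0" --pt "0 0 0 0 0"

```text
t: 7.92
tcp_pos: [0.5956, 0.2228, 0.3665]
orientation: [3.142, 0.0, 2.676]
contact_force: [1.2, 0.9, 1.6]
gripper_width: 0.0229
grasp_force: 69.3
```

Call:
move_arm --pt "0 0 0.3 0 0" --pt "0 0 0.3 0 0" --pt "0 0 0 0 0"

```text
t: 8.3
tcp_pos: [0.5956, 0.2232, 0.3601]
orientation: [3.14, -0.0, 2.676]
contact_force: [2.4, 4.3, 0.2]
gripper_width: 0.0227
grasp_force: 69.1
```

Call:
move_arm --pt "0 0.15 0 0 0" --pt "0 0 0.5 0 0" --pt "0 0 0.5 0 0" --pt "0 0 0 0 0" --newtons 100

```text
t: 8.8
tcp_pos: [0.5962, 0.224, 0.3509]
orientation: [-3.142, 0.0, 2.676]
contact_force: [1.3, 1.7, 2.9]
gripper_width: 0.0225
grasp_force: 98.0
```

Call:
move_arm --pt "0 0.05 0.5 0 0" --pt "0 0 0.5 0 0" --pt "0 0 0 0 0"

```text
t: 9.18
tcp_pos: [0.5966, 0.2246, 0.3419]
orientation: [3.141, 0.001, 2.676]
contact_force: [0.1, 1.8, 7.4]
gripper_width: 0.0222
grasp_force: 98.5
```

Call:
move_arm --pt "0 0.05 0.5 0 0" --pt "0 0 0.5 0 0" --pt "0 0 0 0 0"

```text
t: 9.55
tcp_pos: [0.5967, 0.225, 0.3318]
orientation: [3.141, 0.001, 2.676]
contact_force: [0.6, 1.3, 6.8]
gripper_width: 0.023
grasp_force: 98.5
```

```bash
python3 - <<'E'
from h import *
delta([.5965,.2246,.330])
snap('side','s6')
P=[.5965,.2246]
for z in(.076,.034+.042+.004,.163+.034,.209): print(z,((proj('s6',P+[z])+.5-[280,110])*7).round())
cv2.imwrite('pics/c7.png',np.clip(crop('s6',280,110,70,85,7)*1.1,0,255).astype('uint8'))
E
```

```text
t 9.55 tcp [0.5967 0.225  0.3318] rpy [3.1412e+00 1.0000e-03 2.6759e+00] F [0.6 1.3 6.8] w 0.023 tool cm [ 0.01 -0.05  0.18]
0.076 [209. 431.]
0.08000000000000002 [208. 423.]
0.197 [198. 183.]
0.209 [197. 157.]
```

View pics/c7.png

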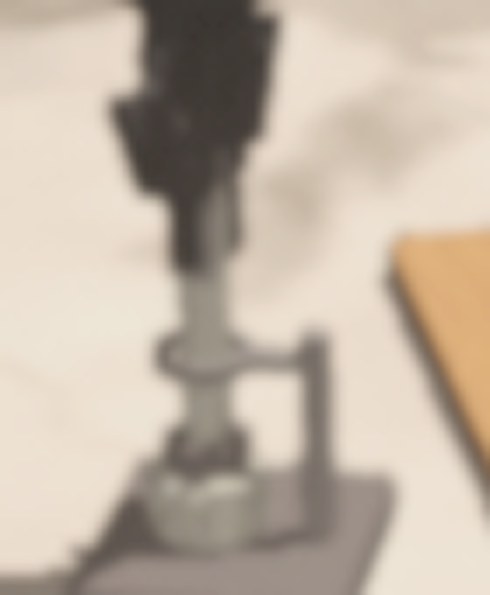

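The tube goes through the ring into the collet, but the grey line isn't visible from here. I'll keep pressing until the force jumps.

Call:
move_arm --pt "0 0 0.3 0 0" --pt "0 0 0.3 0 0" --pt "0 0 0 0 0"

```text
t: 9.98
tcp_pos: [0.5974, 0.2249, 0.3299]
orientation: [3.14, 0.004, 2.676]
contact_force: [-6.9, 0.5, 28.3]
gripper_width: 0.0228
grasp_force: 100.6
```

The force jumped to 28 N at TCP z = 0.330, which is the expected home height (foot at 0.034). I'll ease off the load, open and retreat.

Call:
move_arm --pt "0 0 -0.2 0 0" --pt "0 0 0 0 0.6" --pt "0 0 0 0 1" --pt "0 0 0 0 1" --pt "0 0 0 0 1"

```text
t: 10.6
tcp_pos: [0.5965, 0.2249, 0.326]
orientation: [-3.141, -0.001, 2.676]
contact_force: [0.5, 0.2, -0.1]
gripper_width: 0.0854
grasp_force: 0.0
```

Call:
move_arm --pt "0 0 0 0 1" --pt "0 0 -1 0 1" --pt "0 0 -4 0 1" --pt "0 0 -6 0 1" --pt "0 0 -5 0 1"

```text
t: 11.22
tcp_pos: [0.5965, 0.225, 0.4901]
orientation: [3.14, 0.002, 2.676]
contact_force: [0.8, 0.3, -0.1]
gripper_width: 0.0853
grasp_force: 0.0
```

Call:
move_arm --pt "4 3.7 0 0 1" --pt "4 3.7 0 0 1" --pt "4 3.7 0 0 1" --pt "4 3.7 0 0 1" --pt "0 0 0 0 1"

```text
t: 11.85
tcp_pos: [0.5179, 0.4325, 0.4874]
orientation: [3.14, -0.0, 2.681]
contact_force: [-0.4, -1.0, 0.2]
gripper_width: 0.0857
grasp_force: 0.0
```

```bash
python3 - <<'E'
from h import *
delta([.5965,.2246,.330])
snap('side','s7');snap('top','t7')
P=[.5965,.2246]
for z in(.197,.209): print(z,((proj('s7',P+[z])+.5-[280,110])*6).round(),((proj('t7',P+[z])+.5-[190,170])*6).round()+[400,0])
cv2.imwrite('pics/c8.png',np.clip(np.hstack([crop('s7',280,110,66,85,6),np.zeros((510,4,3),'uint8'),crop('t7',190,170,60,85,6)])*1.1,0,255).astype('uint8'))
E
```

```text
t 11.85 tcp [0.5179 0.4325 0.4874] rpy [ 3.1404e+00 -4.0000e-04  2.6812e+00] F [-0.4 -1.   0.2] w 0.0857 tool cm [-16.29 -15.15  15.72]
0.197 [170. 156.] [500. 257.]
0.209 [169. 134.] [491. 255.]
```

View pics/c8.png

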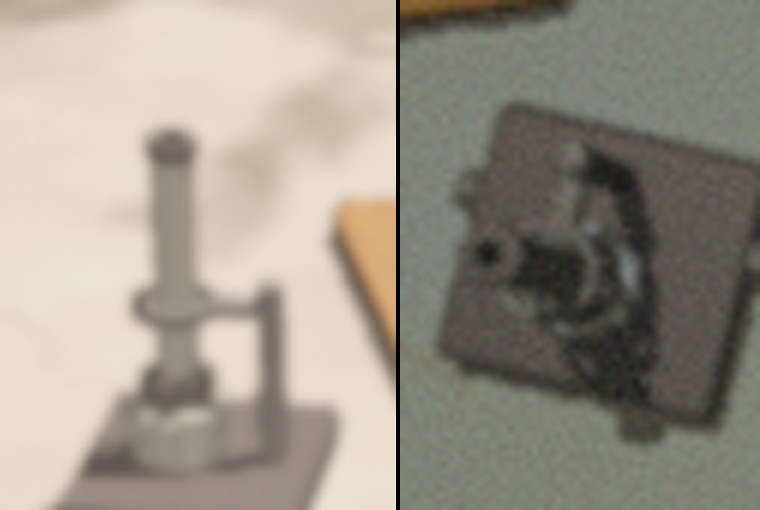

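The released tube stands upright with its cap top at crop (170,136), against (169,134) predicted for fully home; in the top view the cap is at (488,254), against (491,255). Handing in.

```bash
python3 -c "
from cell import arm
print(arm.close_job())"
```

```text
the job is handed in; nothing more can be done
None
```

The long tube is in the collet, bottomed, upright and released, and the job was handed in at about 12 s; the short tube was still in its hole after the lift, nothing was seen or felt to touch the dish or mill, and no verdict came back.

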